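Snap the takeaway box lid shut

TASK

The lid is lying on the clear takeaway box but its green rim still stands up on all four sides. Press down each of the four rim sections with your fingertips until it clicks shut, then take your hand away; leave the box standing where it is, do not pick up anything, and do not disturb the other things on the counter.

Things in the scene. Friction and masses are not known exactly. Their poses are not given: they have to be found in the camera images.
- foodbox: clear takeaway food box with its press-on lid, loose on the counter, about 0.7 to 1.1 kg filled, 164 by 120 mm at the walls, 176 (its x) by 132 mm (its y) over the lid rim. Origin at the centre of its underside, z up. The lid is a fixed clear middle panel (128 by 84 mm, top 62 mm above the origin) framed by four separate green rim sections. Each section's top is 75 mm above the origin while raised and 66 mm once shut.
- rim_tab_top (a point): centre of the top face of the short section at the box's -x end, the one with the small yellow pull tab outside it, 22 (x) by 84 (y) mm; at (-77, 0) mm in the box's x, y; it moves down with the section. Pressing anywhere along the section works.
- rim_tab (a joint): how far that section has been pressed straight down: 0 = raised (open), 0.009 m = fully down. It resists with about 8 N at first; beyond 5.5 mm it goes over centre and snaps shut by itself and stays; let go earlier, it springs back up.
- rim_far_top (a point): centre of the top face of the short section at the box's +x end, 22 (x) by 84 (y) mm; at (77, 0) mm in the box's x, y; it moves down with the section. Pressing anywhere along the section works.
- rim_far (a joint): how far that section has been pressed straight down: 0 = raised (open), 0.009 m = fully down. It resists with about 8 N at first; beyond 5.5 mm it goes over centre and snaps shut by itself and stays; let go earlier, it springs back up.
- rim_left_top (a point): centre of the top face of the long section on the box's +y side, 176 (x) by 22 (y) mm, reaching over both corners; at (0, 55) mm in the box's x, y; it moves down with the section. Pressing anywhere along the section works.
- rim_left (a joint): how far that section has been pressed straight down: 0 = raised (open), 0.009 m = fully down. It resists with about 8 N at first; beyond 5.5 mm it goes over centre and snaps shut by itself and stays; let go earlier, it springs back up.
- rim_right_top (a point): centre of the top face of the long section on the box's -y side, 176 (x) by 22 (y) mm, reaching over both corners; at (0, -55) mm in the box's x, y; it moves down with the section. Pressing anywhere along the section works.
- rim_right (a joint): how far that section has been pressed straight down: 0 = raised (open), 0.009 m = fully down. It resists with about 8 N at first; beyond 5.5 mm it goes over centre and snaps shut by itself and stays; let go earlier, it springs back up.
- cup_a: portion cup, green with a white lid, 68 mm across, 44 mm tall; origin at the centre of its underside; a bystander close to one long side of the box
- cup_b: a second portion cup like cup_a; a bystander close to one end of the box
- sauce: green squeeze bottle with a yellow cap, 48 mm across, 125 mm tall; origin under its centre; a bystander near the other long side of the box
- tape: roll of pale tape lying flat, 84 mm across, 24 mm tall; origin under its centre; bystander
- spoon: steel spoon lying on the counter, about 190 mm long, 20 mm tall, origin under its middle; bystander
- chilli: black bowl, 100 mm across, 45 mm tall; origin under its centre; bystander
- shaker: small glass shaker with a red cap, 42 mm across, 85 mm tall; origin under its centre; bystander
Mind the look-alikes: they are no part of the job. Of the things like the foodbox, leave any that is turquoise; of the rest the larger one is meant.

How it is judged (in metres and radians):
At the end, for the whole second after the job is handed in: All four rim sections are down past 7.5 mm of their 9 mm, and the box stands upright (within 0.05 rad) and still, within 40 mm of where it started (value of joint each of rim_tab, rim_far, rim_left, rim_right above 0.0075 m and distance of foodbox from where it was at the start of the episode below 0.04 m and angle between foodbox's own z axis and vertical below 0.05 rad and linear speed of foodbox below 0.01 m/s); the robot touches nothing.
It fails at once if the box is lifted (over 15 mm) or tipped (over 0.3 rad) (height (world z) of foodbox above 0.015 m or angle between foodbox's own z axis and vertical above 0.3 rad).
It fails at once if the box is pushed more than 60 mm from its place (distance of foodbox from where it was at the start of the episode above 0.06 m).
It fails at once if one of the other loose things is picked up, knocked over or moved more than 30 mm (distance of any of cup_a, cup_b, sauce, tape, spoon, chilli, shaker from where it was at the start of the episode above 0.03 m).
It also fails if it takes over 45 s, if anything falls off the work surface, if the arm or the gripper's body presses on something with over 40 N, if the wrist force passes 120 N, or if a joint passes its speed limit or range.

ROBOT

A 7-joint arm with a two-finger parallel gripper is mounted at the origin on the work surface. World frame = base frame: x ahead of the robot, y to its left, z up, the work surface at z = 0. Lengths are in mm, angles in rad, forces in N, time in s.
With the tool pointing down it reaches from about 400 to 925 mm from the base axis. Payload 4.1 kg.
Tool frame: the origin (TCP) lies at the very end of the fingers, on their centre line; the grasp point (between the pads) lies 19 mm behind it (manip.hold_point_z is the distance from the TCP to the grasp point, in mm); y points along the fingers, z is the direction in which the jaws open and shut, and the axes are right-handed (so a half turn about y gives the same grasp; the last joint's range is limited). The gripper opens to 85 mm and grips with 20 to 120 N. Pads are 22 mm wide; open, the fingers measure 114 mm over their backs; the gripper's body (76 mm by 85 mm) begins 54 mm behind the grasp point. The pads swing forward as they close: fully open they stand 13 mm farther back than shut.
Start: joints at [-1.265, 0.398, 0.045, 1.537, -0.019, 1.207, -0.051], TCP at [255.976, 597.512, 231.347] pointing down, gripper open.
Joint ranges: [-2.82, 2.82], [-0.49, 2.23], [-1.37, 1.46], [0, 2.46], [-1.36, 4.5], [0.23, 2], [-2.94, 2.94]. Speed limits (rad/s): [2.57, 2.57, 3.14, 3.14, 3.14, 3.14, 3.14].

INTERFACE

Orientations are given as a unit quaternion [w, x, y, z].
In Python, from bench import manip gives the robot as it stands.
- The arm moves only by the shell command python3 -m crank 'ROWS' [FORCE]. ROWS is JSON, a list of rows, each an object of numbers: "x", "y", "z": the shift along the tool's x, y, z in cm; "twist": the turn about the tool's y in rad; "jaw": the opening, from -1 (shut) to 1 (fully open), so that 0 is half open. A call has 1 to 8 rows; each row shifts and turns the commanded pose from where the row before left it, along the tool's axes as they then stand; what a row does not reach is not made up. A row lasts 1/10 s, in which the tool goes at most 50 mm and 8.59 degrees, less where a joint would pass 70% of its speed; a pose out of reach is approached as far as the arm can. A call with a gripper value outside its range is refused whole. The fingers move at their own pace and stop on an object; FORCE is the grip in N (left out, the last holds). Time passes only in rows, so rows that do not move let the fingers close. It gives the time, the measured TCP pose, the force and the opening at its end, in the units of the state.
- manip.get_obs(): the state, without advancing time (a new reading comes with each control period).
- manip.snapshot(name): name is "scene" or "top" or "wrist"; returns a dict with "pixels" (420x560x3 uint8, red, green, blue), "range_z" (420x560 float32, mm along the optical axis (not along the pixel's ray), 0 where there is no reading), "fovy" (degrees; the focal length in pixels is half the picture's height over the tangent of half this angle, whatever the lens; pixels are square), "cx", "cy" (the principal point, pixels), "rvec" (rotation vector, rad) and "tvec" (3), from world to camera coordinates, as OpenCV has them; the wrist camera has in their place "hand_eye" (4x4, takes a point from camera to tool coordinates, whose origin is the TCP and whose axes are the tool frame's). Camera axes: x right, y down, z forward; pixel columns grow to the right and rows downward; lengths in mm; the calibration is good to about 2 mm. A picture is of the moment at which its call begins: read the wrist's pose just before it.
- manip.close_job(): hands the job in, once; it reports no verdict.
The state is a dict: "time": time; "joint_pos": joint angles; "qd": joint speeds; "tau": joint torques, N m; "tcp_pos": TCP position; "tool_rot": TCP orientation; "force": force on the tool from outside, world axes, zero at the start; "wrist_torque": the same for the moment, N m; "width": finger opening in mm.
Only numpy, scipy, OpenCV 4.12 (cv2) and the standard library are available. Lean on these libraries where they do the work, as an engineer would, in place of code of your own. Each camera call takes 0.05 s, during which the arm holds its last target.

## Working session

There is one attempt and no reset: what is moved stays moved. The work goes in short steps, Python scripts to look and compute and a shell command to move; the robot and the scene stay as the last step left them, time stands still between calls to the robot, and variables do not carry over. Pictures are saved under pics/ and viewed, and the job is handed in when it is done.

```bash
ls; mkdir -p pics
python3 - <<'E'
from bench import manip
import cv2,pickle
o=manip.get_obs();print({k:o[k] for k in('time','tcp_pos','tool_rot','force','width')})
d={}
for n in('scene','top'):
    s=manip.snapshot(n);d[n]=s
    cv2.imwrite(f'pics/{n}0.png',s['pixels'][:,:,::-1]);print(n,s['fovy'],s['cx'],s['cy'],s['rvec'],s['tvec'])
pickle.dump(d,open('s0.pkl','wb'))
E
```

```text
pics
{'time': 0.0, 'tcp_pos': array([255.74414305, 596.88699702, 230.26046691]), 'tool_rot': array([-0.69199216,  0.69336184, -0.14220312,  0.14203689]), 'force': array([ 0.01494725, -0.22945365,  1.00267617]), 'width': 85.42168047206711}
scene 50.84823901052365 275.89663284021987 210.15074904968608 [ 0.88985215  2.471852   -1.1250474 ] [ 453.5164454  -171.00465551 1403.76250088]
top 49.75025132530538 280.24110231934327 207.4190316784169 [ 2.1212732  -2.11257949  0.15010644] [  -1.86089996  564.66018785 1248.62695343]
```

View pics/top0.png

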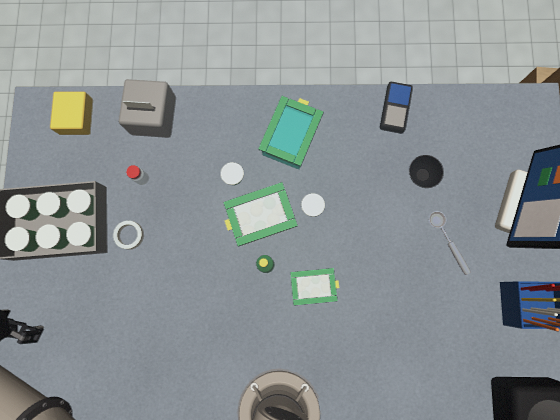

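View pics/scene0.png

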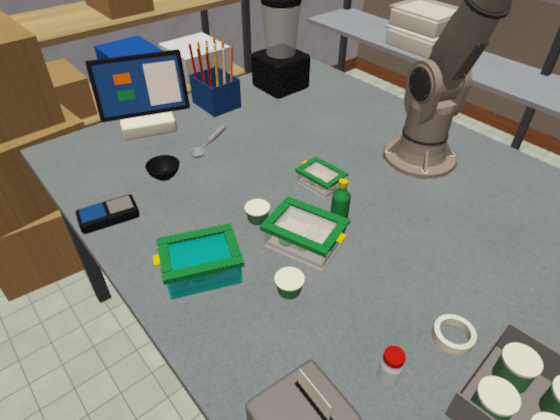

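The target is the clear box at top-view pixel (260,214), with its yellow tab at (228,225). Cups stand at (232,173) and (313,205) and the bottle at (265,264). The turquoise box (292,132) and the small box (314,286) are look-alikes.

```bash
cat > h.py <<'E'
import numpy as np,cv2
def cam(s):
    f=210/np.tan(np.radians(s['fovy'])/2); K=np.array([[f,0,s['cx']],[0,f,s['cy']],[0,0,1]])
    R=cv2.Rodrigues(np.array(s['rvec'],float))[0]; return K,R,np.array(s['tvec'],float)
def onplane(s,uv,z):
    K,R,t=cam(s); uv=np.atleast_2d(np.array(uv,float)); c=-R.T@t
    d=(R.T@np.linalg.inv(K)@np.c_[uv,np.ones(len(uv))].T).T
    return c+d*((z-c[2])/d[:,2])[:,None]
def depthpts(s,mask):
    K,R,t=cam(s); v,u=np.nonzero(mask&(s['range_z']>0)); Z=s['range_z'][v,u]
    p=np.linalg.inv(K)@np.c_[u,v,np.ones(len(u))].T*Z
    return (R.T@(p-t[:,None])).T
def green(s):
    h=cv2.cvtColor(s['pixels'],cv2.COLOR_RGB2HSV)
    return (cv2.inRange(h,(50,120,60),(80,255,255)))
def rim(s,seed,z=75):
    m=green(s); n,l,st,ce=cv2.connectedComponentsWithStats(m)
    ys,xs=np.nonzero(m); i=np.argmin((xs-seed[0])**2+(ys-seed[1])**2)
    k=l==l[ys[i],xs[i]]
    c=max(cv2.findContours(k.astype(np.uint8),cv2.RETR_EXTERNAL,cv2.CHAIN_APPROX_NONE)[0],key=cv2.contourArea)[:,0]
    w=onplane(s,c,z)[:,:2]; return cv2.minAreaRect(w.astype(np.float32)),k
E
python3 - <<'E'
import pickle;from h import *
np.set_printoptions(precision=1,suppress=True)
d=pickle.load(open('s0.pkl','rb'))
for n,seed in(('top',(240,200)),('scene',(300,245))):
    s=d[n]; r,k=rim(s,seed); print(n,r,k.sum()); print(cv2.boxPoints(r))
    p=depthpts(s,k); print(np.percentile(p[:,2],[5,25,50,75,95]))
s=d['top']
for nm,uv,z in(('cupA',(232,173),44),('cupB',(313,205),44),('sauce',(264,263),125),('tab',(228,225),60)): print(nm,onplane(s,uv,z))
s=d['scene']
for nm,uv,z in(('cup1',(289,279),44),('cup2',(258,209),44),('sauce',(343,184),125),('tab',(341,237),60)): print(nm,onplane(s,uv,z))
from bench import manip
from scipy.spatial.transform import Rotation as Ro
print(Ro.from_quat(manip.get_obs()['tool_rot'],scalar_first=True).as_matrix())
E
```

```text
top ((426.805419921875, 43.548118591308594), (0.0, 0.0), 0.0) 1
[[426.8  43.5]
 [426.8  43.5]
 [426.8  43.5]
 [426.8  43.5]]
[79. 79. 79. 79. 79.]
scene ((502.11798095703125, 43.352294921875), (244.6886749267578, 179.2390594482422), 18.792152404785156) 2058
[[357.4  88.8]
 [415.2 -80.9]
 [646.8  -2.1]
 [589.1 167.6]]
[44.7 71.8 73.6 74.9 85.4]
cupA [[667.5 142.4  44. ]]
cupB [[572.7 -93.5  44. ]]
sauce [[402.4  39.9 125. ]]
tab [[512.  147.7  60. ]]
cup1 [[672.7 145.8  44. ]]
cup2 [[581.2 -82.   44. ]]
sauce [[417.5  52.2 125. ]]
tab [[503.3 137.1  60. ]]
[[ 0.9 -0.   0.4]
 [-0.4 -0.   0.9]
 [ 0.  -1.  -0. ]]
```

```bash
sed -i 's/(50,120,60),(80,255,255)/(50,90,60),(82,255,255)/' h.py
python3 - <<'E'
import pickle;from h import *
np.set_printoptions(precision=1,suppress=True)
d=pickle.load(open('s0.pkl','rb'))
s=d['top'];m=green(s)
n,l,st,ce=cv2.connectedComponentsWithStats(m)
for i in range(1,n):
    if st[i,4]>20: print(i,st[i],ce[i])
print(s['pixels'][190:200,278])
i=l[199,240];k=(l>0)&(np.indices(l.shape)[0]>178)&(np.indices(l.shape)[0]<250)&(np.indices(l.shape)[1]>220)&(np.indices(l.shape)[1]<300)
pts=np.argwhere(k)[:,::-1]
r=cv2.minAreaRect(onplane(s,pts,75)[:,:2].astype(np.float32));print(r);print(cv2.boxPoints(r))
p=depthpts(s,k);print(np.percentile(p[:,2],[5,25,50,75,95]))
q=p[(p[:,2]>68)&(p[:,2]<82)]; r=cv2.minAreaRect(q[:,:2].astype(np.float32));print(r)
q=depthpts(d['scene'],green(d['scene'])>0); q=q[(q[:,2]>66)&(q[:,2]<84)&(q[:,0]>450)&(q[:,0]<640)&(abs(q[:,1]-40)<110)];print(len(q));r=cv2.minAreaRect(q[:,:2].astype(np.float32));print(r)
big=cv2.resize(s['pixels'][150:280,190:340,::-1],None,fx=5,fy=5,interpolation=cv2.INTER_NEAREST);cv2.imwrite('pics/crop.png',big[:600,:750])
E
```

```text
1 [ 259   96   64   70 1322] [290.7 130.8]
2 [538 167  14  19 168] [544.5 176.1]
3 [224 183  60  26 433] [253.6 195.3]
4 [279 191  15  29 204] [285.9 204.7]
9 [227 208  70  38 656] [256.3 229.2]
18 [257 255  16  17 133] [265.  263.5]
19 [291 268  43   9 213] [312.  272.3]
20 [330 275   6  20  91] [332.4 284.6]
21 [291 278   7  21  91] [294.1 288. ]
22 [293 296  44   9 216] [314.8 300.1]
[[107 175 123]
 [ 88 108  94]
 [145 188 155]
 [100 148 113]
 [137 162 144]
 [208 213 211]
 [196 200 197]
 [202 202 202]
 [218 222 220]
 [215 218 217]]
((543.00732421875, 56.32890319824219), (130.84005737304688, 174.36297607421875), 19.07036781311035)
[[452.7 117.4]
 [509.7 -47.4]
 [633.3  -4.7]
 [576.4 160.1]]
[71.4 73.9 75.6 77.4 79.6]
((543.3099975585938, 56.47507858276367), (131.68324279785156, 174.7292938232422), 19.304845809936523)
1543
((546.5245971679688, 56.49932098388672), (134.88137817382812, 176.54205322265625), 19.47518539428711)
```

View pics/crop.png

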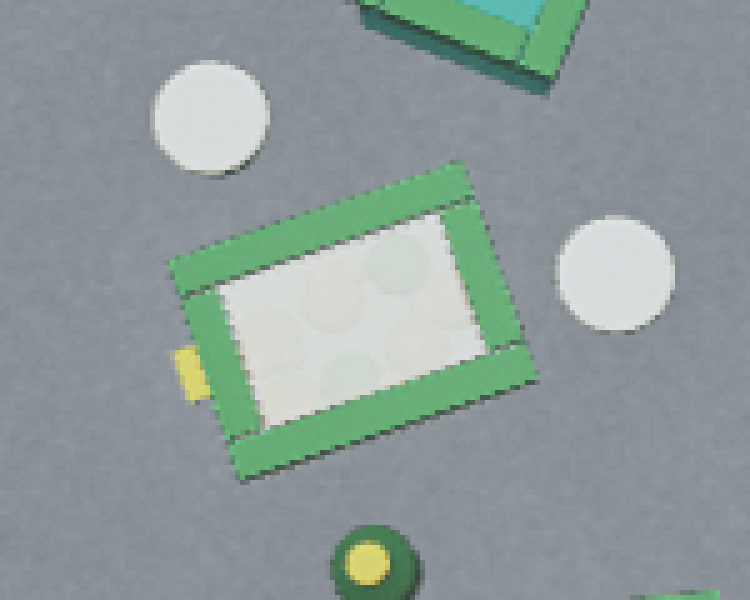

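Rim found: centre about (544, 56), 131–135 × 175 mm, height 75, which agrees in both views and with the given size. The tab end lies toward +y. Next: close the jaw, turn the tool into the box axes, then fly over at this height.

```bash
cat > g.py <<'E'
import sys;from h import *
from bench import manip
from scipy.spatial.transform import Rotation as Ro
C=np.array([544,56.4]);a=np.radians(19.25);ey=np.array([np.cos(a),np.sin(a)]);ex=np.array([ey[1],-ey[0]])
T={'tab':(-76,0),'far':(76,0),'left':(0,54),'right':(25,-54)}
o=manip.get_obs();M=Ro.from_quat(o['tool_rot'],scalar_first=True).as_matrix()
p=np.array(o['tcp_pos']);print('t',o['time'],'tcp',p.round(1),'F',np.array(o['force']).round(1),'w',round(o['width'],1))
yaw=np.arctan2(M[1,0],M[0,0]);print('twist left',round(-(a-yaw),3),'tilt',M[2].round(3))
for k,(x,y) in T.items():
    w=np.r_[C+x*ex+y*ey,90]; print(k,w.round(1),'tool-shift cm',(M.T@(w-p)/10).round(2))
E
python3 g.py
```

```text
t 0.1 tcp [255.7 597.  230.4] F [ 0.2 -0.5  0.1] w 85.3
twist left -0.741 tilt [ 0.    -1.    -0.002]
tab [518.9 128.2  90. ] tool-shift cm [ 42.65  14.1  -32.71]
far [569.1 -15.4  90. ] tool-shift cm [ 52.91  14.12 -43.92]
left [595.   74.2  90. ] tool-shift cm [ 51.77  14.1  -34.67]
right [501.3  15.   90. ] tool-shift cm [ 45.48  14.12 -43.8 ]
```

```bash
python3 -m crank '[{"twist":-0.147,"jaw":-1},{"twist":-0.147,"jaw":-1},{"twist":-0.147,"jaw":-1},{"twist":-0.147,"jaw":-1},{"twist":-0.147,"jaw":-1}]' 40; python3 g.py
```

```text
t 0.1 tcp [255.7 597.  230.4] F [ 0.2 -0.5  0.1] w 85.3
twist left -0.741 tilt [ 0.    -1.    -0.002]
tab [518.9 128.2  90. ] tool-shift cm [ 42.65  14.1  -32.71]
far [569.1 -15.4  90. ] tool-shift cm [ 52.91  14.12 -43.92]
left [595.   74.2  90. ] tool-shift cm [ 51.77  14.1  -34.67]
right [501.3  15.   90. ] tool-shift cm [ 45.48  14.12 -43.8 ]schema error: expected keys x, y, z, twist, jaw
```

All five keys are needed in every row.

```bash
python3 -m crank '[{"x":0,"y":0,"z":0,"twist":-0.148,"jaw":-1},{"x":0,"y":0,"z":0,"twist":-0.148,"jaw":-1},{"x":0,"y":0,"z":0,"twist":-0.148,"jaw":-1},{"x":0,"y":0,"z":0,"twist":-0.148,"jaw":-1},{"x":0,"y":0,"z":0,"twist":-0.148,"jaw":-1}]' 40; python3 g.py
```

```text
time: 0.6
tcp_pos: [255.8, 597.1, 230.7]
tool_rot: [-0.696, 0.697, 0.12, -0.12]
force: [0.1, -1.2, -0.5]
width: 12.3
t 0.6 tcp [255.8 597.1 230.7] F [ 0.1 -1.2 -0.5] w 12.3
twist left 0.005 tilt [-0.001 -1.    -0.001]
tab [518.9 128.2  90. ] tool-shift cm [  9.1   14.11 -52.99]
far [569.1 -15.4  90. ] tool-shift cm [  9.02  14.12 -68.19]
left [595.   74.2  90. ] tool-shift cm [ 14.46  14.11 -60.62]
right [501.3  15.   90. ] tool-shift cm [  3.65  14.12 -63.06]
```

```bash
python3 -m crank '[{"x":0.8,"y":0,"z":-4.4,"twist":0,"jaw":-1},{"x":0.8,"y":0,"z":-4.4,"twist":0,"jaw":-1},{"x":0.8,"y":0,"z":-4.4,"twist":0,"jaw":-1},{"x":0.8,"y":0,"z":-4.4,"twist":0,"jaw":-1},{"x":0.8,"y":0,"z":-4.4,"twist":0,"jaw":-1},{"x":0.8,"y":0,"z":-4.4,"twist":0,"jaw":-1},{"x":0.8,"y":0,"z":-4.4,"twist":0,"jaw":-1},{"x":0.8,"y":0,"z":-4.4,"twist":0,"jaw":-1}]'; python3 g.py
```

```text
time: 1.4
tcp_pos: [432.6, 284.3, 231.1]
tool_rot: [-0.697, 0.697, 0.118, -0.118]
force: [0.1, 0.2, 0.6]
width: -0.2
t 1.4 tcp [432.6 284.3 231.1] F [0.1 0.2 0.6] w -0.2
twist left -0.001 tilt [-0. -1. -0.]
tab [518.9 128.2  90. ] tool-shift cm [  3.02  14.11 -17.58]
far [569.1 -15.4  90. ] tool-shift cm [  3.03  14.11 -32.78]
left [595.   74.2  90. ] tool-shift cm [  8.42  14.1  -25.18]
right [501.3  15.   90. ] tool-shift cm [ -2.37  14.11 -27.69]
```

```bash
python3 -m crank '[{"x":0.7,"y":0,"z":-4.2,"twist":0,"jaw":-1},{"x":0.7,"y":1,"z":-4.2,"twist":0,"jaw":-1},{"x":0.7,"y":2,"z":-4.2,"twist":0,"jaw":-1},{"x":0.5,"y":3,"z":-2.5,"twist":0,"jaw":-1},{"x":0,"y":3,"z":0,"twist":0,"jaw":-1},{"x":0,"y":0,"z":0,"twist":0,"jaw":-1},{"x":0,"y":0,"z":0,"twist":0,"jaw":-1}]'; python3 g.py
python3 - <<'E'
from h import *;from bench import manip
for n in('scene','top'):
    s=manip.snapshot(n);cv2.imwrite(f'pics/{n}1.png',s['pixels'][:,:,::-1])
    if n=='top': cv2.imwrite('pics/top1c.png',cv2.resize(s['pixels'][150:280,190:340,::-1],None,fx=4,fy=4))
E
```

```text
time: 2.1
tcp_pos: [506.0, 152.6, 141.3]
tool_rot: [0.697, -0.697, -0.118, 0.119]
force: [1.2, -0.4, 1.2]
width: 0.1
t 2.1 tcp [506.  152.6 141.3] F [ 1.2 -0.4  1.2] w 0.1
twist left 0.0 tilt [-0.001 -1.     0.   ]
tab [518.9 128.2  90. ] tool-shift cm [ 0.42  5.13 -2.74]
far [569.1 -15.4  90. ] tool-shift cm [  0.42   5.12 -17.94]
left [595.   74.2  90. ] tool-shift cm [  5.82   5.12 -10.34]
right [501.3  15.   90. ] tool-shift cm [ -4.98   5.13 -12.84]
```

View pics/scene1.png

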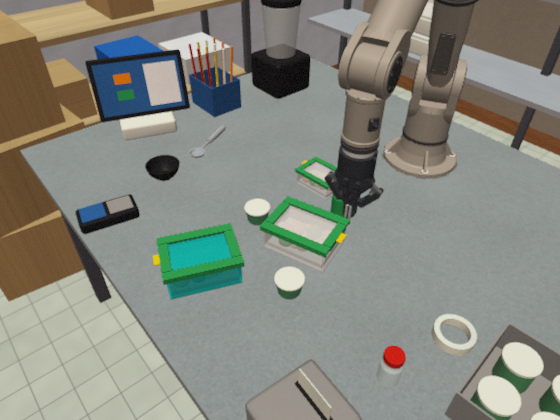

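View pics/top1c.png

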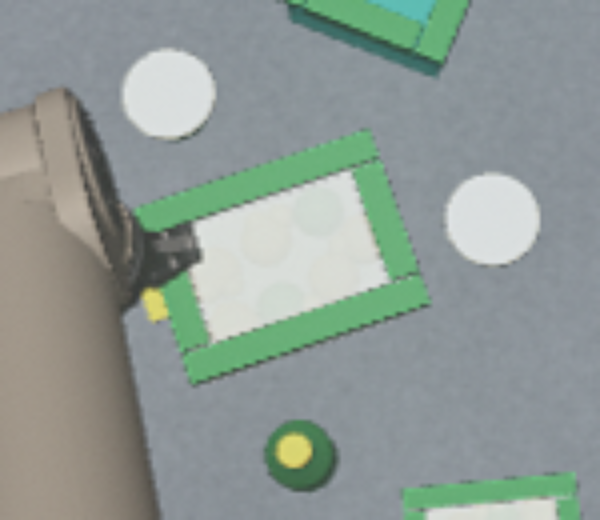

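Nothing is disturbed. The closed fingers are above the box near the tab end, at crop pixel (175,250). Now to the tab section.

```bash
python3 -m crank '[{"x":0.4,"y":0,"z":-2.7,"twist":0,"jaw":-1},{"x":0,"y":2.5,"z":0,"twist":0,"jaw":-1},{"x":0,"y":2.5,"z":0,"twist":0,"jaw":-1},{"x":0,"y":0.5,"z":0,"twist":0,"jaw":-1},{"x":0,"y":0,"z":0,"twist":0,"jaw":-1}]'; python3 g.py
```

```text
time: 2.7
tcp_pos: [519.2, 128.8, 86.9]
tool_rot: [0.697, -0.697, -0.119, 0.118]
force: [-0.1, 0.3, -0.2]
width: -0.2
t 2.7 tcp [519.2 128.8  86.9] F [-0.1  0.3 -0.2] w -0.2
twist left 0.001 tilt [ 0. -1.  0.]
tab [518.9 128.2  90. ] tool-shift cm [-0.05 -0.31 -0.05]
far [569.1 -15.4  90. ] tool-shift cm [ -0.06  -0.32 -15.25]
left [595.   74.2  90. ] tool-shift cm [ 5.35 -0.31 -7.65]
right [501.3  15.   90. ] tool-shift cm [ -5.45  -0.32 -10.15]
```

```bash
python3 -m crank '[{"x":0,"y":0.4,"z":0,"twist":0,"jaw":-1},{"x":0,"y":0.4,"z":0,"twist":0,"jaw":-1},{"x":0,"y":0.4,"z":0,"twist":0,"jaw":-1},{"x":0,"y":0.2,"z":0,"twist":0,"jaw":-1},{"x":0,"y":0,"z":0,"twist":0,"jaw":-1}]'; python3 -m crank '[{"x":0,"y":0.2,"z":0,"twist":0,"jaw":-1},{"x":0,"y":0,"z":0,"twist":0,"jaw":-1}]'; python3 -m crank '[{"x":0,"y":0.2,"z":0,"twist":0,"jaw":-1},{"x":0,"y":0,"z":0,"twist":0,"jaw":-1}]'
```

```text
time: 3.2
tcp_pos: [519.8, 128.3, 72.8]
tool_rot: [0.697, -0.697, -0.119, 0.117]
force: [-0.6, -0.3, 3.3]
width: -0.0
time: 3.4
tcp_pos: [518.9, 127.8, 70.0]
tool_rot: [-0.697, 0.697, 0.118, -0.118]
force: [-0.1, -0.4, -0.6]
width: -0.3
time: 3.6
tcp_pos: [518.5, 127.7, 67.6]
tool_rot: [-0.697, 0.697, 0.117, -0.118]
force: [-0.8, -0.4, 0.1]
width: -0.3
```

```bash
python3 -m crank '[{"x":0,"y":0.2,"z":0,"twist":0,"jaw":-1},{"x":0,"y":0,"z":0,"twist":0,"jaw":-1}]'
python3 - <<'E'
from h import *;from bench import manip
for n in('scene','top','wrist'):
    s=manip.snapshot(n);im=s['pixels'][:,:,::-1]
    if n=='top': im=cv2.resize(im[150:280,190:340],None,fx=4,fy=4)
    if n=='scene': im=cv2.resize(im[150:300,230:400],None,fx=4,fy=4)
    cv2.imwrite(f'pics/{n}2.png',im)
E
```

```text
time: 3.8
tcp_pos: [519.0, 127.8, 66.2]
tool_rot: [-0.697, 0.697, 0.118, -0.118]
force: [0.1, 0.1, 1.0]
width: -0.0
```

View pics/scene2.png

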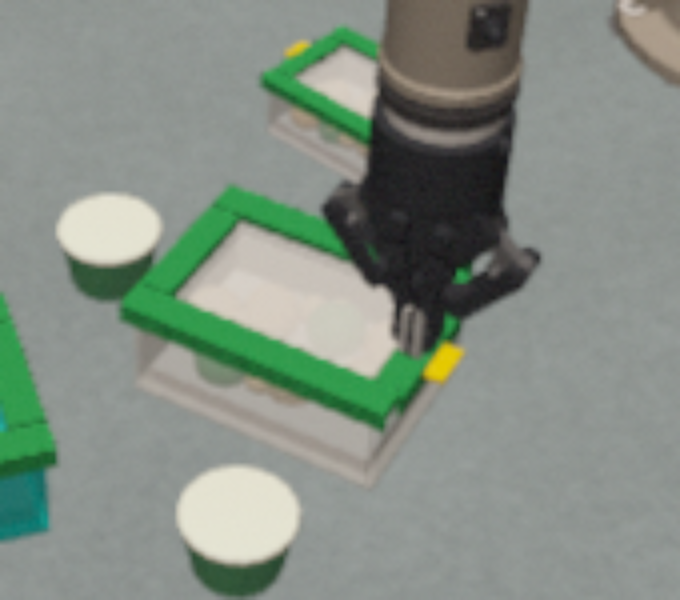

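View pics/wrist2.png

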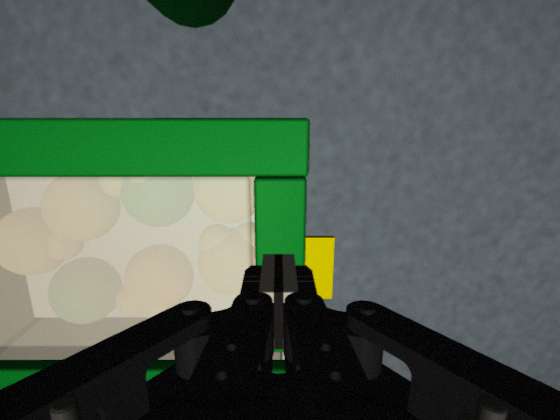

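In the scene crop (400,390) the tab section sits below the long section's end. In the wrist view it is also narrower than its neighbour (48 against 58 px), so farther away. I'll check this with wrist depth.

```bash
cat > wd.py <<'E'
from h import *;from bench import manip;import sys
from scipy.spatial.transform import Rotation as Ro
from g import C,ex,ey
o=manip.get_obs();s=manip.snapshot('wrist')
f=210/np.tan(np.radians(s['fovy'])/2)
m=(cv2.erode(green(s),np.ones((5,5)))>0)&(s['range_z']>0);v,u=np.nonzero(m);Z=s['range_z'][v,u]
P=np.c_[(u-s['cx'])*Z/f,(v-s['cy'])*Z/f,Z,np.ones(len(Z))]@np.array(s['hand_eye']).T
M=Ro.from_quat(o['tool_rot'],scalar_first=True).as_matrix()
W=P[:,:3]@M.T+o['tcp_pos']; d=W[:,:2]-C; b=np.c_[d@ex,d@ey]
for n,k in (('tab',(abs(b[:,0]+77)<11)&(abs(b[:,1])<40)),('far',(abs(b[:,0]-77)<11)&(abs(b[:,1])<40)),('left',(abs(b[:,1]-55)<12)&(abs(b[:,0])<90)),('right',(abs(b[:,1]+55)<12)&(abs(b[:,0])<90))):
    if k.sum()>20: print(n,k.sum(),'z',np.percentile(W[k,2],[10,50,90]).round(1),'bx',np.percentile(b[k,0],[2,98]).round(0),'by',np.percentile(b[k,1],[2,98]).round(0))
E
python3 wd.py
```

```text
t 3.95 tcp [519.  127.8  66.2] F [-0.6 -0.3 -0. ] w 0.2
twist left -0.001 tilt [-0. -1. -0.]
tab [518.9 128.2  90. ] tool-shift cm [ 0.   -2.38  0.03]
far [569.1 -15.4  90. ] tool-shift cm [ 1.000e-02 -2.380e+00 -1.517e+01]
left [595.   74.2  90. ] tool-shift cm [ 5.41 -2.38 -7.56]
right [501.3  15.   90. ] tool-shift cm [ -5.39  -2.38 -10.07]
tab 3142 z [64.7 65.4 66.2] bx [-86. -67.] by [-39.  -9.]
left 254 z [73.8 74.4 75.1] bx [-18.  52.] by [43. 50.]
right 16382 z [73.7 74.5 75.3] bx [-84.  27.] by [-66. -47.]
```

Tab section reads z = 65.4, so it is shut; the other two visible ones read 74.5. Next, the left section.

```bash
python3 -m crank '[{"x":0,"y":-2.2,"z":0,"twist":0,"jaw":-1},{"x":1,"y":-0.2,"z":-1,"twist":0,"jaw":-1},{"x":2.4,"y":0,"z":-3.3,"twist":0,"jaw":-1},{"x":2,"y":0,"z":-3.3,"twist":0,"jaw":-1},{"x":0,"y":0,"z":0,"twist":0,"jaw":-1},{"x":0,"y":0,"z":0,"twist":0,"jaw":-1}]';python3 g.py
```

```text
time: 4.6
tcp_pos: [595.8, 72.4, 89.6]
tool_rot: [-0.697, 0.697, 0.117, -0.117]
force: [-0.8, -0.3, 0.0]
width: 0.2
t 4.6 tcp [595.8  72.4  89.6] F [-0.8 -0.3  0. ] w 0.2
twist left -0.003 tilt [-0. -1. -0.]
tab [518.9 128.2  90. ] tool-shift cm [-5.45 -0.04  7.77]
far [569.1 -15.4  90. ] tool-shift cm [-5.4  -0.03 -7.43]
left [595.   74.2  90. ] tool-shift cm [-0.02 -0.04  0.19]
right [501.3  15.   90. ] tool-shift cm [-10.81  -0.03  -2.34]
```

```bash
python3 -m crank '[{"x":0,"y":0.6,"z":0,"twist":0,"jaw":-1},{"x":0,"y":0.6,"z":0,"twist":0,"jaw":-1},{"x":0,"y":0.3,"z":0,"twist":0,"jaw":-1},{"x":0,"y":0.2,"z":0,"twist":0,"jaw":-1},{"x":0,"y":0.2,"z":0,"twist":0,"jaw":-1},{"x":0,"y":0.2,"z":0,"twist":0,"jaw":-1},{"x":0,"y":0.2,"z":0,"twist":0,"jaw":-1},{"x":0,"y":0,"z":0,"twist":0,"jaw":-1}]';python3 wd.py
```

```text
time: 5.4
tcp_pos: [594.9, 74.1, 66.7]
tool_rot: [-0.697, 0.697, 0.118, -0.118]
force: [0.1, 0.3, 0.5]
width: -0.2
t 5.4 tcp [594.9  74.1  66.7] F [0.1 0.3 0.5] w -0.2
twist left -0.0 tilt [-0. -1. -0.]
tab [518.9 128.2  90. ] tool-shift cm [-5.39 -2.32  7.61]
far [569.1 -15.4  90. ] tool-shift cm [-5.38 -2.32 -7.59]
left [595.   74.2  90. ] tool-shift cm [ 0.01 -2.33  0.01]
right [501.3  15.   90. ] tool-shift cm [-10.78  -2.32  -2.49]
tab 9568 z [64.7 65.5 66.3] bx [-85. -67.] by [-39.  37.]
far 10951 z [73.6 74.4 75.2] bx [68. 87.] by [-39.  38.]
left 12871 z [64.7 65.4 66.2] bx [-83.  84.] by [44. 62.]
right 10327 z [73.6 74.5 75.4] bx [-82.  84.] by [-52. -46.]
```

Left is shut (65.4). Now the far section.

```bash
python3 -m crank '[{"x":0,"y":-2.2,"z":0,"twist":0,"jaw":-1},{"x":-1,"y":-0.1,"z":-1,"twist":0,"jaw":-1},{"x":-2.4,"y":0,"z":-3.3,"twist":0,"jaw":-1},{"x":-2,"y":0,"z":-3.3,"twist":0,"jaw":-1},{"x":0,"y":0,"z":0,"twist":0,"jaw":-1},{"x":0,"y":0,"z":0,"twist":0,"jaw":-1}]';python3 g.py
```

```text
time: 6.05
tcp_pos: [568.4, -17.8, 90.0]
tool_rot: [-0.697, 0.698, 0.117, -0.117]
force: [-1.6, 0.6, -0.6]
width: 0.2
t 6.05 tcp [568.4 -17.8  90. ] F [-1.6  0.6 -0.6] w 0.2
twist left -0.004 tilt [-0. -1. -0.]
tab [518.9 128.2  90. ] tool-shift cm [ 0.07 -0.   15.41]
far [569.1 -15.4  90. ] tool-shift cm [0.14 0.   0.21]
left [595.   74.2  90. ] tool-shift cm [ 5.51 -0.    7.84]
right [501.3  15.   90. ] tool-shift cm [-5.28  0.    5.29]
```

```bash
python3 -m crank '[{"x":0,"y":0.6,"z":0,"twist":0,"jaw":-1},{"x":0,"y":0.6,"z":0,"twist":0,"jaw":-1},{"x":0,"y":0.3,"z":0,"twist":0,"jaw":-1},{"x":0,"y":0.2,"z":0,"twist":0,"jaw":-1},{"x":0,"y":0.2,"z":0,"twist":0,"jaw":-1},{"x":0,"y":0.2,"z":0,"twist":0,"jaw":-1},{"x":0,"y":0.2,"z":0,"twist":0,"jaw":-1},{"x":0,"y":0,"z":0,"twist":0,"jaw":-1}]';python3 wd.py
```

```text
time: 6.85
tcp_pos: [568.9, -15.5, 66.6]
tool_rot: [-0.697, 0.697, 0.118, -0.118]
force: [0.4, 0.5, 0.2]
width: 0.1
t 6.85 tcp [568.9 -15.5  66.6] F [0.4 0.5 0.2] w 0.1
twist left -0.0 tilt [-0.001 -1.    -0.   ]
tab [518.9 128.2  90. ] tool-shift cm [ 1.000e-02 -2.340e+00  1.521e+01]
far [569.1 -15.4  90. ] tool-shift cm [ 0.01 -2.34  0.01]
left [595.   74.2  90. ] tool-shift cm [ 5.41 -2.34  7.61]
right [501.3  15.   90. ] tool-shift cm [-5.39 -2.33  5.11]
far 3144 z [64.6 65.4 66.2] bx [68. 87.] by [-39.  -9.]
left 1194 z [64.8 65.5 66.2] bx [-60.  77.] by [44. 58.]
right 16540 z [73.7 74.5 75.3] bx [-28.  85.] by [-66. -47.]
```

Far is shut. For the right section I'll press at bx ≈ +34, which keeps the gripper body away from the bottle.

```bash
python3 -m crank '[{"x":0,"y":-2.2,"z":0,"twist":0,"jaw":-1},{"x":-1,"y":-0.1,"z":1,"twist":0,"jaw":-1},{"x":-2.4,"y":0,"z":1.7,"twist":0,"jaw":-1},{"x":-2,"y":0,"z":1.5,"twist":0,"jaw":-1},{"x":0,"y":0,"z":0,"twist":0,"jaw":-1},{"x":0,"y":0,"z":0,"twist":0,"jaw":-1}]';python3 g.py
```

```text
time: 7.5
tcp_pos: [503.7, 6.8, 90.1]
tool_rot: [0.697, -0.697, -0.118, 0.118]
force: [0.3, 0.8, -0.2]
width: 0.3
t 7.5 tcp [503.7   6.8  90.1] F [ 0.3  0.8 -0.2] w 0.3
twist left 0.0 tilt [ 0. -1.  0.]
tab [518.9 128.2  90. ] tool-shift cm [ 5.44  0.02 10.96]
far [569.1 -15.4  90. ] tool-shift cm [ 5.44  0.01 -4.24]
left [595.   74.2  90. ] tool-shift cm [10.84  0.02  3.35]
right [501.3  15.   90. ] tool-shift cm [0.04 0.01 0.86]
```

```bash
python3 -m crank '[{"x":0,"y":0.6,"z":0,"twist":0,"jaw":-1},{"x":0,"y":0.6,"z":0,"twist":0,"jaw":-1},{"x":0,"y":0.3,"z":0,"twist":0,"jaw":-1},{"x":0,"y":0.2,"z":0,"twist":0,"jaw":-1},{"x":0,"y":0.2,"z":0,"twist":0,"jaw":-1},{"x":0,"y":0.2,"z":0,"twist":0,"jaw":-1},{"x":0,"y":0.2,"z":0,"twist":0,"jaw":-1},{"x":0,"y":0,"z":0,"twist":0,"jaw":-1}]';python3 wd.py
```

```text
time: 8.3
tcp_pos: [504.2, 6.2, 66.7]
tool_rot: [-0.697, 0.697, 0.118, -0.118]
force: [0.3, 0.3, 0.3]
width: -0.2
t 8.3 tcp [504.2   6.2  66.7] F [0.3 0.3 0.3] w -0.2
twist left -0.001 tilt [-0.001 -1.     0.   ]
tab [518.9 128.2  90. ] tool-shift cm [ 5.4  -2.33 11.03]
far [569.1 -15.4  90. ] tool-shift cm [ 5.42 -2.34 -4.17]
left [595.   74.2  90. ] tool-shift cm [10.81 -2.34  3.43]
right [501.3  15.   90. ] tool-shift cm [ 0.01 -2.33  0.93]
tab 2466 z [64.8 65.5 66.2] bx [-85. -66.] by [-39.  -7.]
far 65 z [64.8 65.4 66.2] bx [83. 87.] by [-40.  -8.]
right 13686 z [64.7 65.4 66.2] bx [-83.  84.] by [-66. -48.]
```

All four read shut. Raise the hand, back it off over the box, and check again.

```bash
python3 -m crank '[{"x":0,"y":-3,"z":0,"twist":0,"jaw":-1},{"x":0,"y":-4,"z":0,"twist":0,"jaw":-1},{"x":1,"y":-4,"z":0,"twist":0,"jaw":-1},{"x":2,"y":-4,"z":1,"twist":0,"jaw":-1},{"x":2,"y":-3,"z":2,"twist":0,"jaw":-1},{"x":0,"y":0,"z":0,"twist":0,"jaw":-1},{"x":0,"y":0,"z":0,"twist":0,"jaw":-1},{"x":0,"y":0,"z":0,"twist":0,"jaw":-1}]';python3 wd.py
python3 - <<'E'
from h import *;from bench import manip
for n in('scene','top'):
    s=manip.snapshot(n);im=s['pixels'][:,:,::-1];cv2.imwrite(f'pics/{n}3.png',im)
E
```

```text
time: 9.15
tcp_pos: [540.5, 50.0, 245.9]
tool_rot: [-0.697, 0.697, 0.117, -0.119]
force: [1.2, 0.4, -0.2]
width: -0.1
t 9.15 tcp [540.5  50.  245.9] F [ 1.2  0.4 -0.2] w -0.1
twist left -0.002 tilt [-0.003 -1.    -0.   ]
tab [518.9 128.2  90. ] tool-shift cm [ 0.57 15.58  8.09]
far [569.1 -15.4  90. ] tool-shift cm [ 0.6  15.59 -7.11]
left [595.   74.2  90. ] tool-shift cm [ 5.99 15.57  0.5 ]
right [501.3  15.   90. ] tool-shift cm [-4.81 15.6  -2.02]
tab 1513 z [64.6 65.5 66.5] bx [-84. -67.] by [-38.  37.]
far 1523 z [64.5 65.4 66.3] bx [69. 86.] by [-39.  36.]
left 2607 z [64.5 65.5 66.3] bx [-82.  83.] by [45. 62.]
right 3812 z [64.5 65.4 66.4] bx [-82.  83.] by [-65. -48.]
```

View pics/scene3.png

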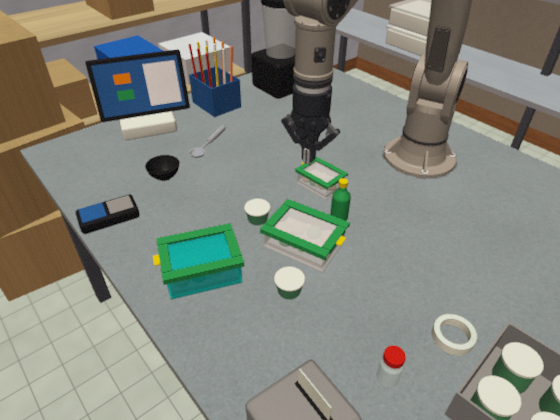

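View pics/top3.png

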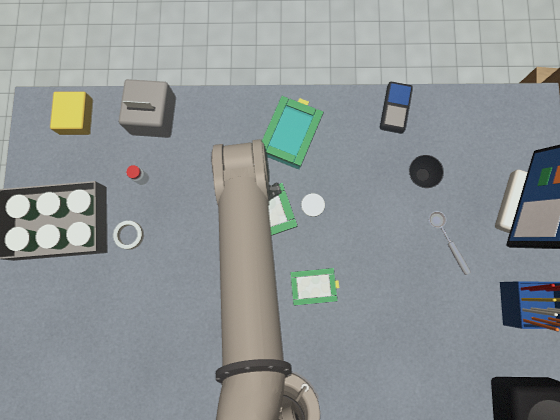

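The scene view shows the hand clear above the box, around (310,150). The box (305,230), cups (258,211) and (289,282), and bottle (341,200) are where they began. All four sections hold at about 65.4 mm with the hand away, so I'm handing in.

```bash
python3 -c "
from bench import manip
print(manip.close_job(), manip.get_obs()['time'])"
```

```text
the job is handed in; nothing more can be done
the job is handed in; nothing more can be done
```

All four rim sections of the larger clear box are pressed shut. I closed the jaws and pressed tab, left, far and right in turn with the fingertips, then raised the hand to about 180 mm above the lid. The job was handed in at about 9.3 s; the hand-in reports no verdict.

**Last checks:**
- **Rim sections:** with the hand away, wrist depth put all four at 65.4–65.5 mm. The given shut height is 66 mm, and the sections I could see before pressing read about 74.5 mm.
- **Box position:** the rims still lay where I first measured them, to within a few mm.
- **Other things:** everything in the final scene view looked where it started. I judged this by eye and did not re-measure. The arm hid the bottle and one cup in the last top view.
- **Forces:** readings between moves were 3.3 N or less. I saw no clear 8 N peak, because readings come only at the end of each call, so the depth readings are the evidence that the sections shut.

No check failed or disagreed.

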